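# Gather the pot caps at one edge of the covered dish and uncover it

### The arm

A 6-joint arm with a two-finger parallel gripper is mounted at the origin on the work surface. World frame = base frame: x ahead of the robot, y to its left, z up, the work surface at z = 0. Lengths are in m, angles in degrees, forces in N, time in s.
With the tool pointing down it reaches from about 0.25 to 0.775 m from the base axis. Payload 4 kg.
Tool frame: the origin (TCP) lies at the very end of the fingers, on their centre line; the grasp point (between the pads) lies 19 mm behind it; z points along the fingers, y is the line along which they close (so a half turn about z gives the same grasp; the last joint's range is limited). The gripper opens to 85 mm and grips with 20 to 120 N. Pads are 22 mm wide; open, the fingers measure 114 mm over their backs; the gripper's body (76 mm by 85 mm) begins 54 mm behind the grasp point. The pads swing forward as they close: fully open they stand 13 mm farther back than shut.
Start: joints at [-79.876, 4.996, 78.535, -0, 96.463, -5.907], TCP at [0.152, -0.529, 0.231] pointing down, gripper open.
Joint ranges: [-177.83, 177.83], [-43.37, 116.18], [15.69, 146.23], [-61.86, 241.86], [9.47, 152.12], [-147.06, 147.06]. Speed limits (degrees/s): [159.86, 159.86, 180, 180, 180, 180].

### API

Orientations are given as [roll, pitch, yaw] about the fixed x, y, z axes, in that order (R = Rz(yaw) Ry(pitch) Rx(roll)).
In Python, from bench import manip gives the robot as it stands.
- The arm moves only by the tool step_arm, never from a script. Its argument "targets" is a list of rows, each a list of 7 numbers: the opening, from -1 (shut) to 1 (fully open), so that 0 is half open, then the shift along the tool's x, y, z each as a share of 0.02 m, from -1 to 1, then the turn, a rotation vector about the tool's x, y, z each as a share of 5 degrees, from -1 to 1. A call has 1 to 5 rows; each row shifts and turns the commanded pose from where the row before left it, along the tool's axes as they then stand; what a row does not reach is not made up. A row lasts 1/12 s, in which the tool goes at most 41.7 mm and 7.16 degrees, less where a joint would pass 70% of its speed; a pose out of reach is approached as far as the arm can. A call with a number of a shift or a turn outside -1 to 1 is refused whole. A call with a gripper value outside its range is refused whole. The fingers move at their own pace and stop on an object; the grip force is fixed at half the most. Time passes only in rows, so rows that do not move let the fingers close. It gives the time, the measured TCP pose, the force, the opening and the grip force at its end, in the units of the state.
- manip.read_state(): the state, without advancing time (a new reading comes with each control period).
- manip.camera(name): name is "side" or "top"; returns the picture (480x640x3 uint8, red, green, blue); there is no depth.
- manip.camera_info(name): a dict with "fx", "fy", "cx", "cy" (pixels), "origin" and "orientation" of the camera in the world. Camera axes: x right, y up, looking along -z (the intrinsics and any distortion apply to the point x, -y, -z); pixel columns grow to the right and rows downward; lengths in m; the calibration is good to about 2 mm. A picture is of the moment at which its call begins. camera_info takes no time and is no camera call.
- manip.finish_job(): hands the job in; it is judged then, once.
The state is a dict: "clock": time; "joints": joint angles; "joint_vel": joint speeds; "joint_torque": joint torques, N m; "position": TCP position; "orientation": TCP orientation; "wrist_force": force on the tool from outside, world axes, zero at the start; "moment": the same for the moment, N m; "finger_gap": finger opening in m; "grasp_force": force on a finger pad.
Only numpy, scipy, OpenCV 4.12 (cv2) and the standard library are available. Lean on these libraries where they do the work, as an engineer would, in place of code of your own. Each camera call takes 0.05 s, during which the arm holds its last target. There are 200 camera calls.

### The job

Push the covered dish along the rocker's platform until it rests against the stop bar, then, with the loose lid kept on, press the stop-bar end of the platform (or the lid above it) fully down so that all three caps slide to the stop-bar edge of the dish, and bring the platform back to level with the lid still on. Then lift the lid off by its knob and set it down gently, mouth down and flat, inside the steel tray. Leave the dish against the bar with the caps gathered, and do not disturb the other things on the bench.

Things in the scene. Friction and masses are not known exactly. Their poses are not given: they have to be found in the camera images.
- stop (a point): stop bar across the robot-side end of the rocker's platform (aluminium strip, 170 mm long, 12 wide, 10 high). The point: middle of the bar's inner face (the one towards the dish), on the mat's surface. Moves with the platform and has its axes: x from the bar along the platform to its free end, y across, z up out of the mat
- platform_mid (a point): middle of the rocker's platform, on its rubber mat, 95 mm in x from stop; same axes. Platform 240 (x) x 190 mm, mat out to 118 mm in x and 89 mm in y, a 3 mm lip along each side; mat 125 mm above the bench when level. The tilt axis runs along y, 17 mm below this point. The white housing below, 220 x 180 mm, is fixed
- platform (a joint): tilt of the platform in rad: 0 level (as it starts), positive with the stop-bar end down; end stops at -0.35 and +0.35. The drive is off: the platform moves stiffly by hand (about 0.45 N m, some 5 N pressed near an end) and stays where it is left
- dish: round clear plastic dish, loose on the mat, 140 mm outside diameter, 26 mm high, 3 mm wall and floor; origin at the centre of its underside, z up. It starts 20 to 45 mm short of the stop bar; touching the bar, its centre is 70 mm from the bar's inner face. It does not slip on the mat by itself
- dish_lid: the dish's loose clear lid: disc 151 mm across with a 13 mm deep skirt hanging outside the dish wall (1 to 3 mm play) and a grey upright knob in the middle, 24 mm diameter, 26 mm tall. Origin: centre of the skirt's lower rim, z up; top face at 16 mm, knob's top at 42 mm above it. On the dish its origin is 13 mm above the dish's
- cap_a: one of three alike red screw caps lying flat in the covered dish, 34 mm diameter, 14 mm tall, origin at the centre of its underside. They slide on the dish floor at about 7 to 11 degrees of tilt
- cap_b: one of three alike red screw caps lying flat in the covered dish, 34 mm diameter, 14 mm tall, origin at the centre of its underside. They slide on the dish floor at about 7 to 11 degrees of tilt
- cap_c: one of three alike red screw caps lying flat in the covered dish, 34 mm diameter, 14 mm tall, origin at the centre of its underside. They slide on the dish floor at about 7 to 11 degrees of tilt
- tray_in (a point): the open stainless-steel instrument tray fixed on the bench beside the rocker (left or right of it), 240 x 200 mm outside and 18 mm high with 3 mm walls; this point is the centre of its inner floor, 3 mm above the bench, x along the long side, z up
- forceps: bystander: steel forceps, 135 mm long, lying between rocker and tray; origin at the centre of its underside
- pot: bystander: closed specimen pot, 56 mm across, 75 mm tall, beyond the work area; origin at the centre of its underside
- slide_box: bystander: microscope slide box, 85 x 170 x 35 mm; origin at the centre of its underside
- tube_rack: bystander: white rack with sample tubes, 75 x 200 x 80 mm; origin at the centre of its underside
- timer: bystander: small flat bench timer, 65 x 85 x 16 mm; origin at the centre of its underside
- marker: bystander: marker pen, 135 mm long, lying flat; origin at the centre of its underside

How it is judged (in metres and radians):
On the way, in this order (a step that is already met when the one before it is completed fails the run):
1. the covered dish rests against the stop bar, lid on, before the platform is tipped (x of dish in the frame of stop below 0.075 m and distance between dish_lid and dish below 0.019 m and angle between the z axis of dish_lid and the z axis of dish, either way round below 0.08 rad and value of joint platform below 0.2 rad), for 0.1 s.
2. the stop-bar end is fully down, the lid on, and all caps are gathered at the stop-bar edge (value of joint platform above 0.3 rad and distance between dish_lid and dish below 0.019 m and angle between the z axis of dish_lid and the z axis of dish, either way round below 0.08 rad and x of each of cap_a, cap_b, cap_c in the frame of stop below 0.052 m), for 0.1 s.
3. the platform is level again with the lid still on and the caps still gathered (value of joint platform between -0.07 and 0.07 rad and distance between dish_lid and dish below 0.019 m and angle between the z axis of dish_lid and the z axis of dish, either way round below 0.08 rad and x of each of cap_a, cap_b, cap_c in the frame of stop below 0.052 m), for 0.1 s.
4. the lid is lifted clear of the dish (z of dish_lid in the frame of dish above 0.035 m and x of each of cap_a, cap_b, cap_c in the frame of stop below 0.052 m), for 0.05 s.
At the end, for the whole second after the job is handed in: The dish touches the stop bar (within 5 mm), the platform is level (within 4 degrees), the three caps lie in the dish with centres less than 52 mm from the bar's inner face, and the lid lies released and at rest, mouth down and flat (within 3 degrees), wholly on the steel tray's floor (x of dish in the frame of stop below 0.075 m and value of joint platform between -0.07 and 0.07 rad and x of each of cap_a, cap_b, cap_c in the frame of stop below 0.052 m and horizontal distance between each of cap_a, cap_b, cap_c and dish below 0.056 m and x of dish_lid in the frame of tray_in between -0.043 and 0.043 m and y of dish_lid in the frame of tray_in between -0.023 and 0.023 m and z of dish_lid in the frame of tray_in between -0.004 and 0.003 m and angle between dish_lid's own z axis and vertical below 0.05 rad and linear speed of each of dish_lid, dish below 0.02 m/s).
It fails at once if the lid comes off (lifted or slid clear of the dish) before all the caps are gathered at the stop-bar edge (distance between dish_lid and dish above 0.035 m and x of any of cap_a, cap_b, cap_c in the frame of stop above 0.058 m).
It fails at once if the lid is dropped into the tray (comes down on it faster than a fall of 10 mm) (z of dish_lid in the frame of tray_in below 0.02 m and linear speed of dish_lid above 0.45 m/s).
It fails at once if the dish is lifted off or pushed off the platform (z of dish in the frame of stop above 0.03 m or z of dish in the frame of stop below -0.02 m).
It fails at once if another thing on the bench is disturbed (moved more than 15 mm) (distance of any of forceps, pot, slide_box, tube_rack, timer, marker from where it was at the start of the episode above 0.015 m).
It also fails if it takes over 72 s, if anything falls off the work surface, if the arm or the gripper's body presses on something with over 40 N, if the wrist force passes 120 N, or if a joint passes its speed limit or range.

## Working session

There is one attempt and no reset: what is moved stays moved. The work goes in short steps, Python scripts to look and compute and a tool call to move; the robot and the scene stay as the last step left them, time stands still between calls to the robot, and variables do not carry over. Pictures are saved under pics/ and viewed, at most 12 in all, crops included, and the job is handed in when it is done.

Besides the shell and the picture viewer there is one more tool, called after "Request:" as a command line: name --pt "numbers of a row" for each row, then --argument value for the rest. step_arm: Moves the arm, as the interface text tells. Its arguments: {"type":"object","properties":{"targets":{"type":"array"}},"required":["targets"]}

```bash
mkdir -p pics; python3 - <<'E'
from bench import manip
import cv2
for n in("top","side"):
    cv2.imwrite(f"pics/{n}0.png",manip.camera(n)[:,:,::-1]); print(manip.camera_info(n))
print(manip.read_state())
E
```

```text
{'fx': 484.33247762985997, 'fy': 484.33247762985997, 'cx': 316.25710969521543, 'cy': 238.30451730014406, 'origin': array([ 0.50899749, -0.00454897,  1.26858171]), 'orientation': array([  3.59924364,   0.17722854, -90.09799609])}
{'fx': 584.8480338072842, 'fy': 584.8480338072842, 'cx': 321.87782202413223, 'cy': 242.84119272211214, 'origin': array([-0.10452112, -0.99435037,  0.92866832]), 'orientation': array([ 5.51116370e+01,  3.82701959e-02, -3.48225422e+01])}
{'clock': 0.1, 'joints': array([-7.98770782e+01,  5.03744346e+00,  7.86162597e+01, -3.04682471e-04,
        9.64651814e+01, -5.90823798e+00]), 'joint_vel': array([-0.03931844, -0.01663948, -0.20278693, -0.07040248, -0.05947246,
       -0.01383717]), 'joint_torque': array([ 1.73692984e-03, -3.53014863e+01, -3.14219248e+01,  6.70071154e-05,
        7.92996143e-03,  1.54930098e-05]), 'position': array([ 0.15179139, -0.52816261,  0.23023015]), 'orientation': array([-1.79881716e+02, -1.19362329e-02,  1.60311135e+01]), 'wrist_force': array([-0.18912996, -0.88972382,  0.36229641]), 'moment': array([ 0.00288753,  0.01870525, -0.00897716]), 'grasp_force': 0.0, 'finger_gap': 0.0855440522059283}
```

View pics/top0.png

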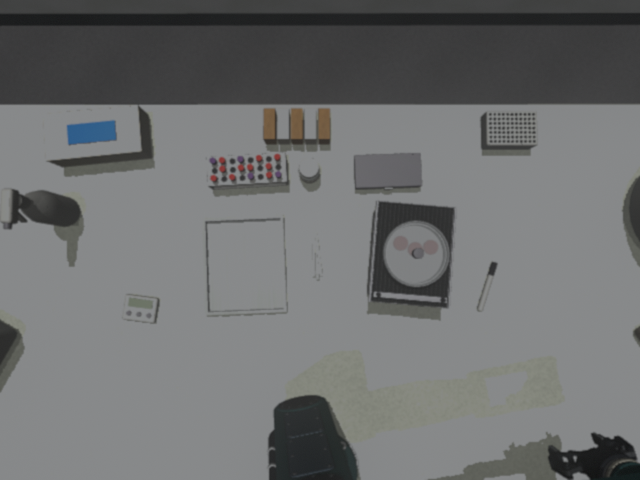

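View pics/side0.png

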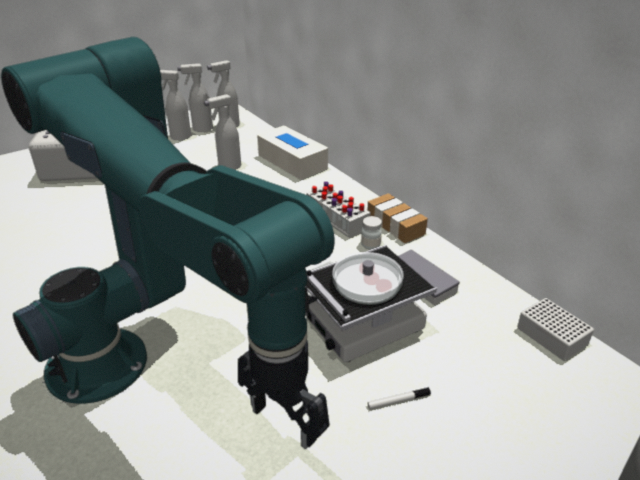

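The top view has the rocker at about (413,254), with the stop bar at row 297 and the knob at about (418,253). The tray is at about (246,265) and the forceps at (317,260). Next is an enlarged crop.

```bash
cat > h.py <<'E'
from bench import manip
import cv2, numpy as np
from scipy.spatial.transform import Rotation as R
def ray(n,u,v,z):
    i=manip.camera_info(n); M=R.from_euler('xyz',i['orientation'],degrees=True).as_matrix()
    d=M@np.array([(u-i['cx'])/i['fx'],-(v-i['cy'])/i['fy'],-1]); o=np.array(i['origin'])
    return o+d*(z-o[2])/d[2]
def proj(n,p):
    i=manip.camera_info(n); M=R.from_euler('xyz',i['orientation'],degrees=True).as_matrix()
    c=M.T@(np.array(p)-i['origin']); return i['cx']+i['fx']*c[0]/-c[2], i['cy']+i['fy']*c[1]/c[2]
def crop(n,name,u0,v0,u1,v1,s):
    im=manip.camera(n)[v0:v1,u0:u1,::-1]
    cv2.imwrite(f"pics/{name}.png",cv2.resize(im,None,fx=s,fy=s,interpolation=cv2.INTER_CUBIC))
def st():
    s=manip.read_state(); print(round(s['clock'],2),s['position'].round(4),s['orientation'].round(2),'F',s['wrist_force'].round(1),'gap',round(s['finger_gap'],4),'gf',round(s['grasp_force'],1))
E
python3 - <<'E'
from h import *
crop("top","c1",360,190,470,315,4.8)
E
```

```text
(no output)
```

View pics/c1.png

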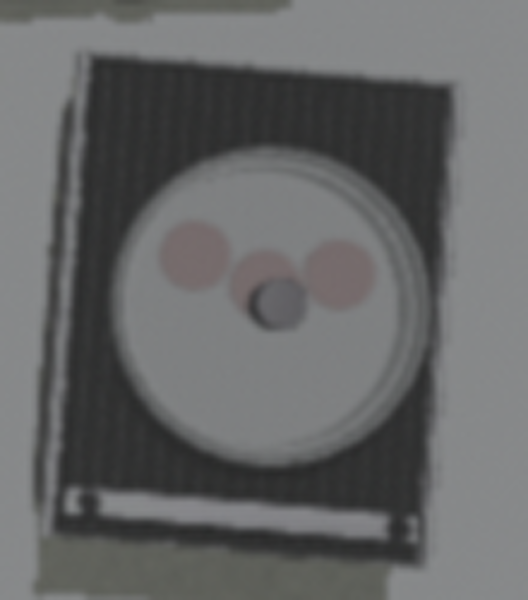

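The crop shows the lid circle centred at (271,306), the knob top at (282,304), and the bar's inner edge running from (66,487) to (420,513). The platform corners are at about (85,54), (455,84), (420,566) and (55,530).

```bash
python3 - <<'E'
from h import *
def c(x,y,z): return ray("top",(x+.5)/4.8-.5+360,(y+.5)/4.8-.5+190,z)
k=c(282,304,.180); l=c(271,306,.152); print('knob',k,'lid',l)
b1=c(66,487,.135);b2=c(420,513,.135); print('bar',b1,b2,np.linalg.norm(b1-b2))
P=[c(*p,.125) for p in((85,54),(455,84),(420,566),(55,530))]
for i in range(4): print('corner',P[i],np.linalg.norm(P[i]-P[i-1]))
m=sum(P)/4; print('mid',m)
ex=(P[0]+P[1]-P[2]-P[3]);ex/=np.linalg.norm(ex);print('yaw corners',np.degrees(np.arctan2(ex[1],ex[0])))
d=b1-b2; yb=np.degrees(np.arctan2(d[1],d[0]))-90; print('yaw bar',yb)
print('dish in plat', (l-m)@ex, (k-m)@ex)
f=lambda u,v,z:ray("top",u,v,z)
T=[f(206,219,.018),f(284,217,.018),f(287,313,.018),f(208,314,.018)]
for i in range(4): print('tray',T[i],np.linalg.norm(T[i]-T[i-1]))
print('traymid',sum(T)/4)
print('forceps',f(317,240,.005),f(318,280,.005)); print('pot',f(309,170,.075),'box',f(388,171,.035),'rack',f(247,170,.08),'marker',f(487,287,.01))
E
```

```text
knob [ 0.54410482 -0.23058465  0.18      ] lid [ 0.54405735 -0.23110773  0.152     ]
bar [ 0.45697347 -0.13389552  0.135     ] [ 0.44416851 -0.30523435  0.135     ] 0.17181665394278925
corner [ 0.66983523 -0.14638316  0.125     ] 0.2348380033101696
corner [ 0.65450764 -0.32911363  0.125     ] 0.1833721855527444
corner [ 0.41787208 -0.30740694  0.125     ] 0.23762906393666966
corner [ 0.43560698 -0.12947127  0.125     ] 0.17881730591009945
mid [ 0.54445548 -0.22809375  0.125     ]
yaw corners -4.688702868709378
yaw bar -4.274038020448188
dish in plat -0.00015043315953047195 -0.00014587518339761847
tray [0.63841721 0.28527509 0.018     ] 0.24480689176069376
tray [0.64321952 0.08279442 0.018     ] 0.20253761360052103
tray [0.39600244 0.07449342 0.018     ] 0.24735641217538915
tray [0.39374808 0.27706354 0.018     ] 0.20258266330994673
traymid [0.51784681 0.17990662 0.018     ]
forceps [ 0.58404193 -0.00271032  0.005     ] [ 0.47985561 -0.00512207  0.005     ]
pot [0.75463221 0.01680403 0.075     ] box [ 0.75978546 -0.18578149  0.035     ] rack [0.75396439 0.17060869 0.08      ] marker [ 0.46122494 -0.44187375  0.01      ]
```

Request:
step_arm --pt "-1 0 0 0 0 0 0.82" --pt "-1 0 0 0 0 0 0.82" --pt "-1 0 0 0 0 0 0.82" --pt "-1 0 0 0 0 0 0.82" --pt "-1 0 0 0 0 0 0.82"

```text
clock: 0.57
position: [0.1519, -0.5284, 0.2308]
orientation: [-179.9, 0.0, -4.7]
wrist_force: [0.2, 0.8, -0.7]
finger_gap: 0.0255
grasp_force: 0.0
```

Request:
step_arm --pt "-1 1 -0.7 0 0 0 0" --pt "-1 1 -0.7 0 0 0 0" --pt "-1 1 -0.7 0 0 0 0" --pt "-1 1 -0.7 0 0 0 0" --pt "-1 1 -0.7 0 0 0 0"

```text
clock: 0.98
position: [0.2577, -0.4658, 0.2309]
orientation: [-180.0, 0.0, -4.5]
wrist_force: [-0.6, -0.5, 0.4]
finger_gap: -0.0002
grasp_force: 0.0
```

Request:
step_arm --pt "-1 1 -0.7 0 0 0 0" --pt "-1 1 -0.7 0 0 0 0" --pt "-1 1 -0.7 0 0 0 0" --pt "-1 1 -0.7 0 0 0 0" --pt "-1 1 -0.7 0 0 0 0"

```text
clock: 1.4
position: [0.363, -0.4037, 0.2309]
orientation: [-180.0, 0.0, -4.5]
wrist_force: [-0.3, -1.2, 0.5]
finger_gap: 0.0
grasp_force: 0.0
```

Request:
step_arm --pt "-1 1 -0.7 0 0 0 0" --pt "-1 1 -0.7 0 0 0 0" --pt "-1 1 -0.7 0 0 0 0" --pt "-1 1 -0.7 0 0 0 0" --pt "-1 1 -0.7 0 0 0 0"

```text
clock: 1.82
position: [0.4681, -0.3417, 0.2308]
orientation: [-180.0, 0.0, -4.5]
wrist_force: [-0.6, -0.6, 0.0]
finger_gap: 0.0001
grasp_force: 0.0
```

Request:
step_arm --pt "-1 1 -0.7 0 0 0 0" --pt "-1 1 -0.7 0 0 0 0" --pt "-1 1 -0.7 0 0 0 0" --pt "-1 1 -0.7 0 0 0 0" --pt "-1 1 -0.7 0 0 0 0"

```text
clock: 2.23
position: [0.5733, -0.2798, 0.2307]
orientation: [-180.0, 0.1, -4.5]
wrist_force: [-0.1, 0.1, -0.3]
finger_gap: 0.0
grasp_force: 0.0
```

```bash
cat >> h.py <<'E'
S=np.array([.450,-.220]); a=np.radians(-4.5); EX=np.array([np.cos(a),np.sin(a)]); EY=np.array([-EX[1],EX[0]])
def sp():
    st(); p=manip.read_state()['position']; d=p[:2]-S; print('stop xy',(d@EX).round(4),(d@EY).round(4),'z',p[2].round(4))
E
python3 -c "
from h import *
sp(); d=np.array([.544,-.231])-S; print(d@EX,d@EY)"
```

```text
2.23 [ 0.5733 -0.2798  0.2307] [-1.7998e+02  5.0000e-02 -4.4600e+00] F [-0.1  0.1 -0.3] gap 0.0 gf 0.0
stop xy 0.1276 -0.0499 z 0.2307
0.09457327942392035 -0.0035909356726469906
```

Request:
step_arm --pt "-1 0.84 -0.58 0 0 0 0" --pt "-1 0.84 -0.58 0 0 0 0" --pt "-1 0.84 -0.58 0 0 0 0" --pt "-1 0.84 -0.58 0 0 0 0" --pt "-1 0 0 0 0 0 0"

```text
clock: 2.65
position: [0.6455, -0.2369, 0.2296]
orientation: [-179.9, 0.0, -4.2]
wrist_force: [-0.8, -0.5, -0.5]
finger_gap: -0.0001
grasp_force: 0.0
```

Request:
step_arm --pt "-1 0 0 0.97 0 0 0" --pt "-1 0 0 0.97 0 0 0" --pt "-1 0 0 0.97 0 0 0" --pt "-1 0 0 0.97 0 0 0" --pt "-1 0 0 0.97 0 0 0"

```text
clock: 3.07
position: [0.6423, -0.24, 0.1329]
orientation: [180.0, 0.1, -4.5]
wrist_force: [0.3, 0.1, -0.5]
finger_gap: -0.0003
grasp_force: 0.0
```

Request:
step_arm --pt "-1 -0.15 0 0 0 0 0" --pt "-1 -0.15 0 0 0 0 0" --pt "-1 -0.15 0 0 0 0 0" --pt "-1 -0.15 0 0 0 0 0" --pt "-1 -0.15 0 0 0 0 0"

```text
clock: 3.48
position: [0.6288, -0.239, 0.1368]
orientation: [179.9, -0.2, -4.5]
wrist_force: [0.9, -0.4, 0.9]
finger_gap: 0.0001
grasp_force: 0.8
```

```bash
python3 -c "
from h import *
sp()"
```

```text
3.48 [ 0.6288 -0.239   0.1368] [179.91  -0.23  -4.48] F [ 0.9 -0.4  0.9] gap 0.0001 gf 0.8
stop xy 0.1797 -0.0049 z 0.1368
```

Request:
step_arm --pt "-1 -0.15 0 0 0 0 0" --pt "-1 -0.15 0 0 0 0 0" --pt "-1 -0.15 0 0 0 0 0" --pt "-1 -0.15 0 0 0 0 0" --pt "-1 -0.15 0 0 0 0 0"

```text
clock: 3.9
position: [0.613, -0.2373, 0.1345]
orientation: [180.0, -0.0, -4.5]
wrist_force: [1.4, -0.1, 0.6]
finger_gap: 0.0
grasp_force: 0.6
```

Request:
step_arm --pt "-1 -0.08 0 0 0 0 0" --pt "-1 -0.08 0 0 0 0 0" --pt "-1 -0.05 0 0 0 0 0" --pt "-1 -0.05 0 0 0 0 0" --pt "-1 0 0 0 0 0 0"

```text
clock: 4.32
position: [0.6078, -0.2368, 0.1342]
orientation: [180.0, 0.0, -4.5]
wrist_force: [0.6, -0.1, -0.5]
finger_gap: -0.0004
grasp_force: 0.3
```

```bash
python3 -c "
from h import *
sp(); crop('top','c2',360,190,470,315,4.8)"
```

```text
4.32 [ 0.6078 -0.2368  0.1342] [ 1.80e+02  2.00e-02 -4.47e+00] F [ 0.6 -0.1 -0.5] gap -0.0004 gf 0.3
stop xy 0.1586 -0.0044 z 0.1342
```

View pics/c2.png

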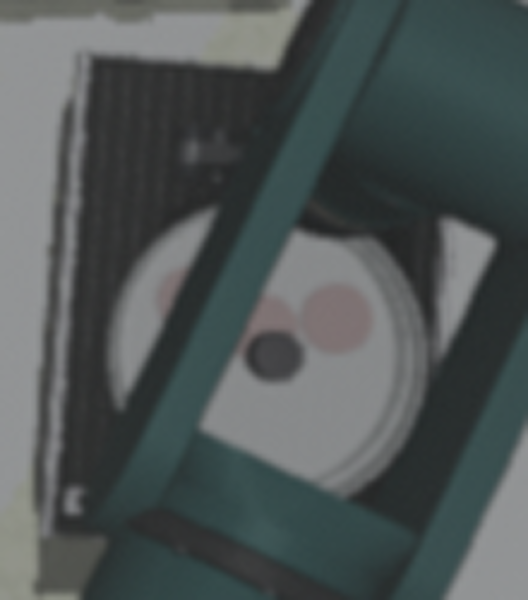

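The dish has moved about 22 mm: the knob is now at (274,356) in the crop. I'll push on in 1 mm rows until the bar resists.

Request:
step_arm --pt "-1 -0.05 0 0 0 0 0" --pt "-1 -0.05 0 0 0 0 0" --pt "-1 -0.05 0 0 0 0 0" --pt "-1 0 0 0 0 0 0"

```text
clock: 4.7
position: [0.6047, -0.2366, 0.1341]
orientation: [-180.0, 0.0, -4.5]
wrist_force: [0.9, -0.2, 0.5]
finger_gap: -0.0003
grasp_force: 0.3
```

Request:
step_arm --pt "-1 -0.05 0 0 0 0 0" --pt "-1 -0.05 0 0 0 0 0" --pt "-1 0 0 0 0 0 0"

```text
clock: 4.95
position: [0.6042, -0.2367, 0.1347]
orientation: [180.0, -0.2, -4.5]
wrist_force: [4.5, -0.9, -1.9]
finger_gap: 0.0001
grasp_force: 2.5
```

Request:
step_arm --pt "-1 0.5 0 0 0 0 0" --pt "-1 0 0 -1 0 0 0" --pt "-1 0 0 -1 0 0 0" --pt "-1 0 0 -1 0 0 0" --pt "-1 0 0 -1 0 0 0"

```text
clock: 5.37
position: [0.6121, -0.2371, 0.2148]
orientation: [-180.0, 0.1, -4.5]
wrist_force: [0.3, 0.1, 0.6]
finger_gap: -0.0001
grasp_force: 0.0
```

Request:
step_arm --pt "-1 -0.85 -0.7 0 0 0 0" --pt "-1 -0.85 -0.7 0 0 0 0" --pt "-1 -0.85 -0.7 0 0 0 0" --pt "-1 -0.85 -0.7 0 0 0 0" --pt "-1 -0.85 -0.7 0 0 0 0"

```text
clock: 5.78
position: [0.5321, -0.1602, 0.2141]
orientation: [-180.0, 0.1, -4.5]
wrist_force: [0.2, -0.1, 0.1]
finger_gap: -0.0001
grasp_force: 0.0
```

Request:
step_arm --pt "-1 -0.85 0 0 0 0 0" --pt "-1 -0.85 0 0 0 0 0" --pt "-1 -0.85 0 0 0 0 0" --pt "-1 -0.85 0 0 0 0 0" --pt "-1 -0.85 0 0 0 0 0"

```text
clock: 6.2
position: [0.4473, -0.1539, 0.2142]
orientation: [180.0, 0.1, -4.5]
wrist_force: [-0.1, -0.7, 0.0]
finger_gap: 0.0003
grasp_force: 0.0
```

```bash
python3 -c "
from h import *
sp(); crop('top','c3',360,190,470,315,4.8)"
```

```text
6.2 [ 0.4473 -0.1539  0.2142] [ 1.80e+02  1.00e-01 -4.47e+00] F [-0.1 -0.7  0. ] gap 0.0003 gf 0.0
stop xy -0.0079 0.0656 z 0.2142
```

View pics/c3.png

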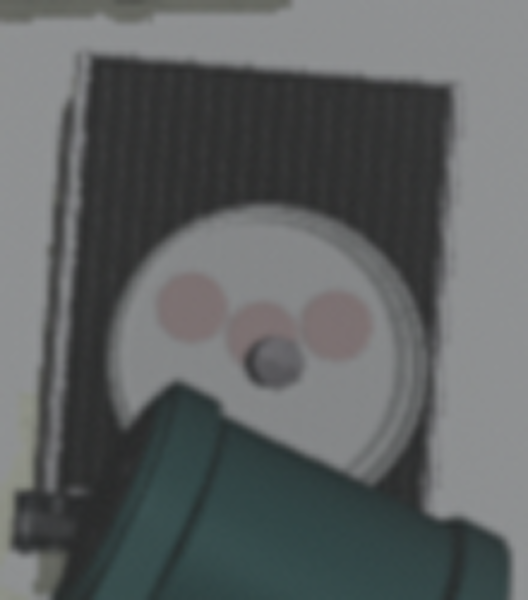

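The dish is at the bar, with the knob at (276,361), and the finger tip is over the bar's left end at about (70,520). I'll press down now.

Request:
step_arm --pt "-1 0 0 1 0 0 0" --pt "-1 0 0 1 0 0 0" --pt "-1 0 0 0.7 0 0 0" --pt "-1 0 0 0.5 0 0 0" --pt "-1 0 0 0.3 0 0 0"

```text
clock: 6.67
position: [0.4478, -0.1539, 0.143]
orientation: [-180.0, 0.2, -4.5]
wrist_force: [-4.0, 0.2, 4.7]
finger_gap: -0.0001
grasp_force: 2.5
```

Request:
step_arm --pt "-1 0 0 0.15 0 0 0" --pt "-1 0 0 0.15 0 0 0" --pt "-1 0 0 0.15 0 0 0" --pt "-1 0 0 0.15 0 0 0" --pt "-1 0 0 0.15 0 0 0"

```text
clock: 7.08
position: [0.4492, -0.1547, 0.1299]
orientation: [179.9, -0.1, -4.5]
wrist_force: [-3.8, 0.1, 4.6]
finger_gap: -0.0
grasp_force: 2.1
```

Request:
step_arm --pt "-1 0 0 0.15 0 0 0" --pt "-1 0 0 0.15 0 0 0" --pt "-1 0 0 0.15 0 0 0" --pt "-1 0 0 0.15 0 0 0" --pt "-1 0 0 0.15 0 0 0"

```text
clock: 7.5
position: [0.4489, -0.1545, 0.1139]
orientation: [180.0, 0.0, -4.5]
wrist_force: [-2.3, -1.7, 3.6]
finger_gap: -0.0001
grasp_force: 1.8
```

Request:
step_arm --pt "-1 0 0 0.15 0 0 0" --pt "-1 0 0 0.15 0 0 0" --pt "-1 0 0 0.15 0 0 0" --pt "-1 0 0 0 0 0 0"

```text
clock: 7.83
position: [0.4491, -0.1545, 0.107]
orientation: [180.0, -0.0, -4.5]
wrist_force: [-5.5, 0.4, 12.6]
finger_gap: 0.0002
grasp_force: 6.1
```

Request:
step_arm --pt "-1 0 0 0.1 0 0 0" --pt "-1 0 0 0.1 0 0 0" --pt "-1 0 0 0 0 0 0"

```text
clock: 8.08
position: [0.4509, -0.1558, 0.1027]
orientation: [179.8, -0.3, -4.5]
wrist_force: [-1.1, -5.0, 5.9]
finger_gap: -0.0
grasp_force: 4.5
```

```bash
python3 -c "
from h import *
import cv2
a=manip.camera('top')[190:315,360:470,::-1]; b=manip.camera('side')[220:370,290:470,::-1]
a=cv2.resize(a,None,fx=3.2,fy=3.2,interpolation=2); b=cv2.resize(b,(440,400),interpolation=2)
cv2.imwrite('pics/c4.png',np.hstack([a[:400],b])); sp()"
```

```text
8.18 [ 0.4509 -0.1559  0.1028] [179.8   -0.33  -4.48] F [ 0.2 -4.1  6.4] gap -0.0001 gf 4.5
stop xy -0.0041 0.064 z 0.1028
```

View pics/c4.png

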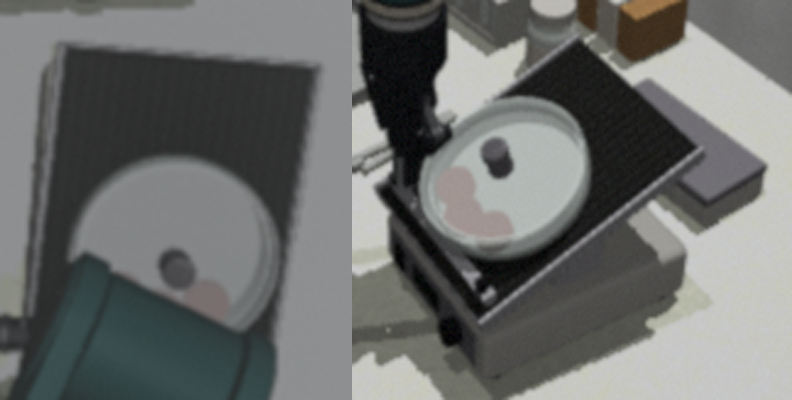

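The platform is tipped and all three caps have slid to the bar side, at about (456,185), (465,212) and (495,228) in the side crop. The free-end corner is at (702,150). I'll check the tilt and the cap x positions numerically.

```bash
python3 - <<'E'
from h import *
mid=S+.095*EX
def P(x,y,z,t): # x,y rel platform mid, z rel mat
    X,Z=x*np.cos(t)-0*0,0
    zz=z+.017; X=x*np.cos(t)-zz*np.sin(t); Z=zz*np.cos(t)+x*np.sin(t)
    p=mid+X*EX+y*EY; return [*p,.108+Z]
b=lambda u,v:((u-290)*2.444+352,(v-220)*2.667)
for t in(.25,.3,.35): print(t,[np.round(b(*proj('side',P(x,y,0,t)))) for x,y in((.12,-.095),(.12,.095),(-.12,-.095))])
from scipy.optimize import fsolve
for t in(.33,.35):
  for c in((456,185),(465,212),(495,228)):
    s=fsolve(lambda q:np.array(b(*proj('side',P(q[0],q[1],.017,t))))-c,[-.05,0]); print(t,'cap stop x,y',(s[0]+.095).round(3),s[1].round(3))
E
```

```text
0.25 [array([706., 158.]), array([580.,  43.]), array([478., 317.])]
0.3 [array([705., 154.]), array([578.,  38.]), array([479., 322.])]
0.35 [array([703., 149.]), array([576.,  34.]), array([480., 327.])]
0.33 cap stop x,y 0.032 0.022
0.33 cap stop x,y 0.022 -0.008
0.33 cap stop x,y 0.033 -0.041
0.35 cap stop x,y 0.033 0.023
0.35 cap stop x,y 0.023 -0.006
0.35 cap stop x,y 0.034 -0.039
```

Request:
step_arm --pt "-1 0 0 0.1 0 0 0" --pt "-1 0 0 0.1 0 0 0" --pt "-1 0 0 0 0 0 0" --pt "-1 0 0 0 0 0 0"

```text
clock: 8.52
position: [0.4512, -0.1559, 0.1018]
orientation: [179.8, -0.4, -4.5]
wrist_force: [-6.6, -1.6, 18.2]
finger_gap: 0.0
grasp_force: 11.7
```

Request:
step_arm --pt "-1 0 0 -0.5 0 0 0" --pt "-1 0 0 -1 0 0 0" --pt "-1 0 0 -1 0 0 0" --pt "-1 0 0 -1 0 0 0" --pt "-1 0 0 -1 0 0 0"

```text
clock: 8.93
position: [0.4495, -0.1534, 0.1872]
orientation: [-179.9, -0.0, -4.4]
wrist_force: [0.4, 1.5, 0.2]
finger_gap: 0.0001
grasp_force: 0.0
```

Request:
step_arm --pt "-1 0 0 -1 0 0 0" --pt "-1 0 0 -1 0 0 0" --pt "-1 0 0 -0.5 0 0 0" --pt "-1 1 0.22 0 0 0 0" --pt "-1 1 0.22 0 0 0 0"

```text
clock: 9.35
position: [0.4893, -0.1658, 0.2381]
orientation: [-180.0, -0.2, -4.4]
wrist_force: [1.4, 0.5, 0.6]
finger_gap: 0.0001
grasp_force: 0.0
```

Request:
step_arm --pt "-1 1 0.22 0 0 0 0" --pt "-1 1 0.22 0 0 0 0" --pt "-1 1 0.22 0 0 0 0" --pt "-1 1 0.22 0 0 0 0" --pt "-1 1 0.22 0 0 0 0"

```text
clock: 9.77
position: [0.5874, -0.1955, 0.2356]
orientation: [-179.9, 0.0, -4.4]
wrist_force: [-0.0, 1.0, 1.6]
finger_gap: 0.0003
grasp_force: 0.0
```

Request:
step_arm --pt "-1 1 0.22 0 0 0 0" --pt "-1 1 0.22 0 0 0 0" --pt "-1 1 0.22 0 0 0 0" --pt "-1 0 0 0 0 0 0" --pt "-1 0 0 0 0 0 0"

```text
clock: 10.18
position: [0.6454, -0.2133, 0.2345]
orientation: [-179.9, 0.2, -4.4]
wrist_force: [-0.5, -0.7, 0.2]
finger_gap: -0.0002
grasp_force: 0.0
```

```bash
python3 -c "
from h import *
sp()"
```

```text
10.18 [ 0.6454 -0.2133  0.2345] [-1.7989e+02  1.7000e-01 -4.4400e+00] F [-0.5 -0.7  0.2] gap -0.0002 gf 0.0
stop xy 0.1943 0.022 z 0.2345
```

Request:
step_arm --pt "-1 0 0 1 0 0 0" --pt "-1 0 0 1 0 0 0" --pt "-1 0 0 0.7 0 0 0" --pt "-1 0 0 0.4 0 0 0" --pt "-1 0 0 0.2 0 0 0"

```text
clock: 10.6
position: [0.6437, -0.2129, 0.1694]
orientation: [-179.9, 0.2, -4.5]
wrist_force: [-0.8, -0.2, 0.3]
finger_gap: 0.0001
grasp_force: 0.0
```

Request:
step_arm --pt "-1 0 0 0.15 0 0 0" --pt "-1 0 0 0.15 0 0 0" --pt "-1 0 0 0.15 0 0 0" --pt "-1 0 0 0.15 0 0 0" --pt "-1 0 0 0.15 0 0 0"

```text
clock: 11.02
position: [0.6473, -0.214, 0.16]
orientation: [179.9, -0.5, -4.4]
wrist_force: [3.3, -0.3, 7.0]
finger_gap: 0.0003
grasp_force: 3.6
```

Request:
step_arm --pt "-1 0 0 0.15 0 0 0" --pt "-1 0 0 0.15 0 0 0" --pt "-1 0 0 0.15 0 0 0" --pt "-1 0 0 0.15 0 0 0" --pt "-1 0 0 0.15 0 0 0"

```text
clock: 11.43
position: [0.6487, -0.2144, 0.1466]
orientation: [179.8, -0.7, -4.4]
wrist_force: [3.1, -0.2, 7.2]
finger_gap: -0.0003
grasp_force: 3.0
```

Request:
step_arm --pt "-1 0 0 0.1 0 0 0" --pt "-1 0 0 0.05 0 0 0" --pt "-1 0 0 0 0 0 0" --pt "-1 0 0 0 0 0 0"

```text
clock: 11.77
position: [0.6481, -0.2144, 0.1425]
orientation: [179.9, -0.6, -4.5]
wrist_force: [3.0, 1.1, 4.6]
finger_gap: 0.0001
grasp_force: 2.5
```

Request:
step_arm --pt "-1 0 0 0.12 0 0 0" --pt "-1 0 0 0.12 0 0 0" --pt "-1 0 0 0.12 0 0 0" --pt "-1 0 0 0.12 0 0 0" --pt "-1 0 0 0.12 0 0 0"

```text
clock: 12.18
position: [0.6488, -0.2146, 0.1311]
orientation: [179.8, -0.7, -4.4]
wrist_force: [4.4, -0.0, 6.7]
finger_gap: 0.0
grasp_force: 3.1
```

Request:
step_arm --pt "-1 0 0 0.1 0 0 0" --pt "-1 0 0 0.05 0 0 0" --pt "-1 0 0 0 0 0 0" --pt "-1 0 0 0 0 0 0"

```text
clock: 12.52
position: [0.6485, -0.2145, 0.1276]
orientation: [179.8, -0.6, -4.4]
wrist_force: [3.9, -0.4, 5.4]
finger_gap: -0.0
grasp_force: 2.6
```

Request:
step_arm --pt "-1 0 0 0.06 0 0 0" --pt "-1 0 0 0.05 0 0 0" --pt "-1 0 0 0 0 0 0"

```text
clock: 12.77
position: [0.6488, -0.2146, 0.1257]
orientation: [179.8, -0.7, -4.4]
wrist_force: [5.3, -0.2, 5.4]
finger_gap: 0.0001
grasp_force: 2.9
```

Request:
step_arm --pt "-1 0 0 -0.5 0 0 0" --pt "-1 0 0 -1 0 0 0" --pt "-1 0 0 -1 0 0 0" --pt "-1 0 0 -1 0 0 0" --pt "-1 0 0 -1 0 0 0"

```text
clock: 13.18
position: [0.6446, -0.2137, 0.2126]
orientation: [180.0, 0.0, -4.5]
wrist_force: [0.6, -0.3, 0.4]
finger_gap: 0.0003
grasp_force: 0.0
```

Request:
step_arm --pt "0.2 0 0 -1 0 0 0" --pt "0.2 0 -1 0 0 0 0" --pt "0.2 0 -1 0 0 0 0" --pt "0.2 0 -1 0 0 0 0" --pt "0.2 0 -1 0 0 0 0"

```text
clock: 13.6
position: [0.6509, -0.1333, 0.2319]
orientation: [180.0, -0.0, -4.5]
wrist_force: [-0.0, -0.5, 0.6]
finger_gap: 0.0513
grasp_force: 0.0
```

```bash
python3 -c "
from h import *
import cv2
a=manip.camera('top')[190:315,360:470,::-1]; b=manip.camera('side')[220:370,290:470,::-1]
a=cv2.resize(a,None,fx=4.0,fy=4.0,interpolation=2)[:500,:380]; b=cv2.resize(b,(420,350),interpolation=2)
c=np.zeros((500,800,3),np.uint8); c[:,:380]=a; c[:350,380:]=b
cv2.imwrite('pics/c5.png',c); sp()"
```

```text
13.7 [ 0.6513 -0.1308  0.232 ] [-1.7994e+02 -1.0000e-02 -4.2500e+00] F [ 0.1 -0.7  0. ] gap 0.0512 gf 0.0
stop xy 0.1936 0.1047 z 0.232
```

View pics/c5.png

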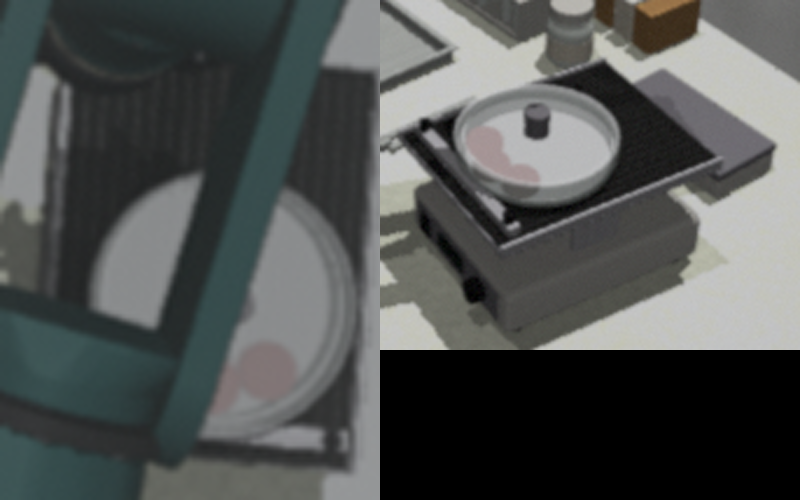

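The platform looks level, the lid is on, and the caps are gathered at the bar side. The knob top is at (537,108) in the side crop, and the platform corners are at (721,160), (603,61) and (500,245).

```bash
python3 - <<'E'
from h import *
k=ray('side',290+157/(420/180),220+108/(350/150),.180)
k2=ray('top',(276.5)/4.8-.5+360,361.5/4.8-.5+190,.180)
for q in(k,k2): d=q[:2]-S; print(q,d@EX,d@EY)
mid=S+.095*EX
for t in(-.05,0,.05):
  o=[]
  for x,y in((.12,-.095),(.12,.095),(-.12,-.095)):
    X=x*np.cos(t)-.017*np.sin(t);Z=.108+.017*np.cos(t)+x*np.sin(t); p=mid+X*EX+y*EY
    u,v=proj('side',[*p,Z]); o.append(((u-290)*2.333+380,(v-220)*2.333))
  print(t,np.round(o).tolist())
sp()
E
```

```text
[ 0.52010475 -0.2267293   0.18      ] 0.07041661753246407 -0.001208200227809837
[ 0.51747441 -0.22738505  0.18      ] 0.06784583252542101 -0.0020683072817731674
-0.05 [[721.0, 165.0], [602.0, 63.0], [502.0, 245.0]]
0 [[721.0, 160.0], [602.0, 59.0], [501.0, 251.0]]
0.05 [[721.0, 156.0], [602.0, 54.0], [500.0, 257.0]]
13.7 [ 0.6513 -0.1308  0.232 ] [-1.7994e+02 -1.0000e-02 -4.2500e+00] F [ 0.1 -0.7  0. ] gap 0.0512 gf 0.0
stop xy 0.1936 0.1047 z 0.232
```

Request:
step_arm --pt "0.2 -1 0.9 0 0 0 0" --pt "0.2 -1 0.9 0 0 0 0" --pt "0.2 -1 0.9 0 0 0 0" --pt "0.2 -1 0.9 0 0 0 0" --pt "0.2 -1 0.9 0 0 0 0"

```text
clock: 14.12
position: [0.543, -0.2172, 0.2315]
orientation: [179.9, 0.0, -4.5]
wrist_force: [0.7, -1.3, -0.2]
finger_gap: 0.0512
grasp_force: 0.0
```

Request:
step_arm --pt "0.2 -1 0.85 0 0 0 0" --pt "0.2 0 0 0 0 0 0" --pt "0.2 0 0 0 0 0 0"

```text
clock: 14.37
position: [0.5222, -0.2326, 0.2319]
orientation: [180.0, -0.0, -4.6]
wrist_force: [0.3, 0.6, 0.4]
finger_gap: 0.0513
grasp_force: 0.0
```

```bash
python3 -c "
from h import *
sp()"
```

```text
14.37 [ 0.5222 -0.2326  0.2319] [ 1.7997e+02 -4.0000e-02 -4.6400e+00] F [0.3 0.6 0.4] gap 0.0513 gf 0.0
stop xy 0.073 -0.0069 z 0.2319
```

Request:
step_arm --pt "0.2 -0.18 -0.25 1 0 0 0" --pt "0.2 0 0 1 0 0 0" --pt "0.2 0 0 0.9 0 0 0" --pt "0.2 0 0 0.6 0 0 0" --pt "0.2 0 0 0.2 0 0 0"

```text
clock: 14.78
position: [0.5194, -0.225, 0.1543]
orientation: [-179.9, 0.2, -4.4]
wrist_force: [0.2, -0.1, -0.6]
finger_gap: 0.0509
grasp_force: 0.0
```

```bash
python3 -c "
from h import *
import cv2
b=manip.camera('side')[220:320,290:420,::-1]
cv2.imwrite('pics/c6.png',cv2.resize(b,None,fx=6,fy=6,interpolation=2)); sp()"
```

```text
14.83 [ 0.5195 -0.2251  0.1547] [-179.9     0.21   -4.42] F [-1.   0.8 -0.5] gap 0.0508 gf 0.0
stop xy 0.0697 0.0003 z 0.1547
```

View pics/c6.png

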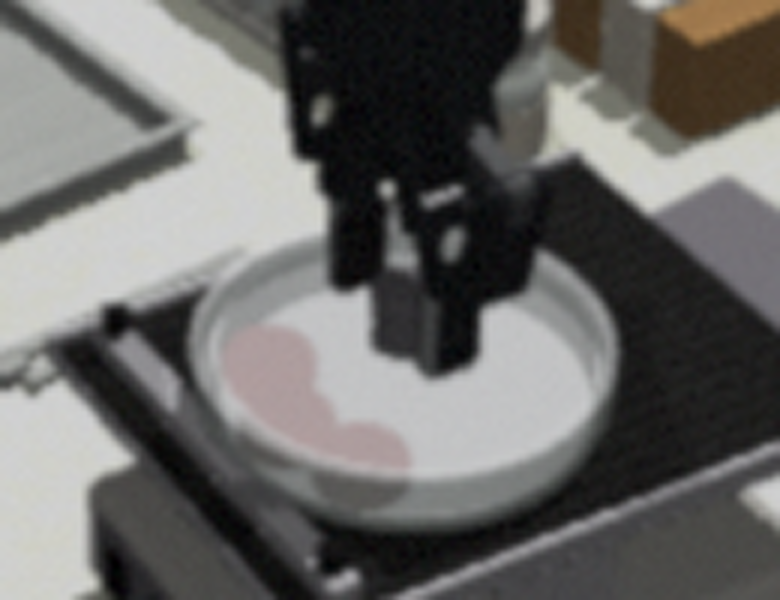

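The fingers straddle the knob, which is at (400,310) in the crop. I'll raise 3 mm and close.

Request:
step_arm --pt "0.2 0 0.05 -0.15 0 0 0" --pt "-1 0 0 0 0 0 0" --pt "-1 0 0 0 0 0 0" --pt "-1 0 0 0 0 0 0" --pt "-1 0 0 0 0 0 0"

```text
clock: 15.25
position: [0.5209, -0.2276, 0.1623]
orientation: [179.9, -0.2, -4.5]
wrist_force: [0.5, 0.3, 5.3]
finger_gap: 0.0213
grasp_force: 58.8
```

Request:
step_arm --pt "-1 0 0 0 0 0 0" --pt "-1 0 0 0 0 0 0" --pt "-1 0 0 0 0 0 0"

```text
clock: 15.5
position: [0.5209, -0.2276, 0.1623]
orientation: [179.9, -0.2, -4.5]
wrist_force: [0.4, 1.0, 5.3]
finger_gap: 0.022
grasp_force: 59.0
```

Request:
step_arm --pt "-1 0 0 -0.2 0 0 0" --pt "-1 0 0 -0.3 0 0 0" --pt "-1 0 0 -0.5 0 0 0" --pt "-1 0 0 -0.7 0 0 0" --pt "-1 0 0 -0.7 0 0 0"

```text
clock: 15.92
position: [0.519, -0.2265, 0.2081]
orientation: [-179.9, 0.2, -4.5]
wrist_force: [0.3, -0.3, -0.8]
finger_gap: 0.0218
grasp_force: 58.8
```

```bash
python3 -c "
from h import *
import cv2
b=manip.camera('side')[200:320,290:450,::-1]
cv2.imwrite('pics/c7.png',cv2.resize(b,None,fx=4,fy=4,interpolation=2)); sp()"
```

```text
15.97 [ 0.5204 -0.2274  0.2122] [179.9   -0.18  -4.47] F [ 1.6 -0.6  1.5] gap 0.0212 gf 58.8
stop xy 0.0708 -0.0018 z 0.2122
```

View pics/c7.png

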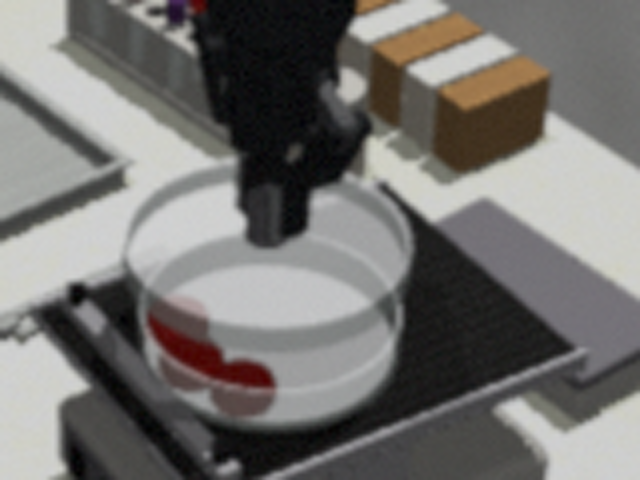

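The lid is lifted and level, and the dish stays at the bar with the caps gathered at about (200,360). Now I'll carry it to the tray.

Request:
step_arm --pt "-1 0 -0.4 -0.5 0 0 0" --pt "-1 -0.08 -0.8 -0.3 0 0 0" --pt "-1 -0.08 -1 0 0 0 0" --pt "-1 -0.08 -1 0 0 0 0" --pt "-1 -0.08 -1 0 0 0 0"

```text
clock: 16.38
position: [0.5194, -0.1412, 0.2238]
orientation: [-180.0, 0.1, -4.5]
wrist_force: [0.8, 0.9, -1.1]
finger_gap: 0.0217
grasp_force: 58.9
```

Request:
step_arm --pt "-1 -0.08 -1 0 0 0 0" --pt "-1 -0.08 -1 0 0 0 0" --pt "-1 -0.08 -1 0 0 0 0" --pt "-1 -0.08 -1 0 0 0 0" --pt "-1 -0.08 -1 0 0 0 0"

```text
clock: 16.8
position: [0.5189, -0.0408, 0.2237]
orientation: [-180.0, 0.1, -4.5]
wrist_force: [-0.2, 0.7, -0.9]
finger_gap: 0.0215
grasp_force: 58.9
```

Request:
step_arm --pt "-1 -0.08 -1 0 0 0 0" --pt "-1 -0.08 -1 0 0 0 0" --pt "-1 -0.08 -1 0 0 0 0" --pt "-1 -0.08 -1 0 0 0 0" --pt "-1 -0.08 -1 0 0 0 0"

```text
clock: 17.22
position: [0.5187, 0.0595, 0.2237]
orientation: [-180.0, 0.1, -4.4]
wrist_force: [-0.4, -0.3, -1.7]
finger_gap: 0.0219
grasp_force: 58.9
```

Request:
step_arm --pt "-1 -0.08 -1 0 0 0 0" --pt "-1 -0.08 -1 0 0 0 0" --pt "-1 -0.08 -0.8 0 0 0 0" --pt "-1 0 -0.4 0 0 0 0" --pt "-1 0 0 0 0 0 0"

```text
clock: 17.63
position: [0.5192, 0.1238, 0.2237]
orientation: [-180.0, 0.1, -4.3]
wrist_force: [-0.5, 0.2, -1.5]
finger_gap: 0.0215
grasp_force: 58.9
```

Request:
step_arm --pt "-1 -0.08 -1 0 0 0 0" --pt "-1 -0.08 -1 0 0 0 0" --pt "-1 -0.08 -0.6 0.5 0 0 0" --pt "-1 0 -0.2 1 0 0 0" --pt "-1 0 0 1 0 0 0"

```text
clock: 18.05
position: [0.5197, 0.1788, 0.1737]
orientation: [-180.0, -0.1, -4.4]
wrist_force: [0.0, 0.2, -2.0]
finger_gap: 0.0217
grasp_force: 59.0
```

Request:
step_arm --pt "-1 0 0 1 0 0 0" --pt "-1 0 0 1 0 0 0" --pt "-1 0 0 1 0 0 0" --pt "-1 0 0 1 0 0 0" --pt "-1 0 0 0.5 0 0 0"

```text
clock: 18.47
position: [0.5172, 0.1769, 0.0801]
orientation: [179.8, 0.3, -4.5]
wrist_force: [-0.8, 0.0, -1.9]
finger_gap: 0.0216
grasp_force: 59.0
```

```bash
python3 -c "
from h import *
import cv2
b=manip.camera('top')[190:340,180:340,::-1]
cv2.imwrite('pics/c8.png',cv2.resize(b,None,fx=4,fy=4,interpolation=2)); st()"
```

```text
18.52 [0.5165 0.1768 0.0788] [179.81   0.48  -4.51] F [-0.9 -0.2 -3.1] gap 0.0223 gf 59.0
```

View pics/c8.png

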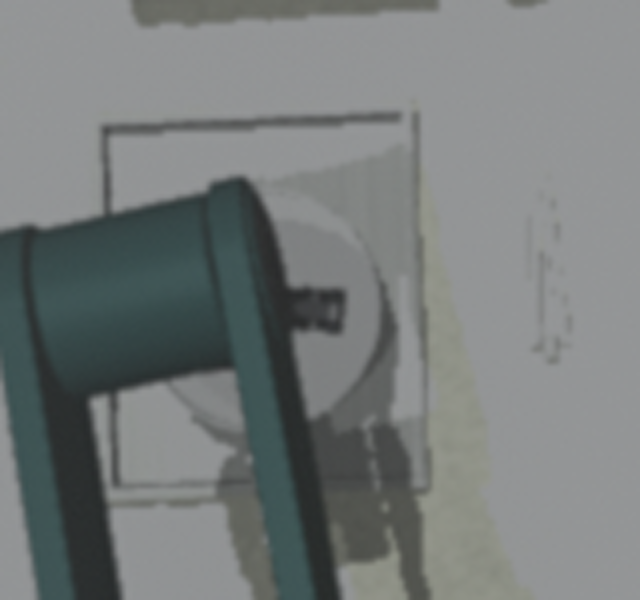

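The lid is over the middle of the tray: its right edge is at column 383 and the tray wall at column 420, about 21 mm apart as expected. I'll lower it.

Request:
step_arm --pt "-1 0 0 0.8 0 0 0" --pt "-1 0 0 0.6 0 0 0" --pt "-1 0 0 0.4 0 0 0" --pt "-1 0 0 0.2 0 0 0" --pt "-1 0 0 0.1 0 0 0"

```text
clock: 18.93
position: [0.5192, 0.1781, 0.0415]
orientation: [180.0, 0.1, -4.5]
wrist_force: [0.2, -0.5, -1.8]
finger_gap: 0.0221
grasp_force: 59.0
```

Request:
step_arm --pt "-1 0 0 0.1 0 0 0" --pt "-1 0 0 0.1 0 0 0" --pt "-1 0 0 0.05 0 0 0" --pt "-1 0 0 0 0 0 0"

```text
clock: 19.27
position: [0.5196, 0.1783, 0.0373]
orientation: [-180.0, -0.0, -4.5]
wrist_force: [-0.2, -1.2, -2.1]
finger_gap: 0.0216
grasp_force: 59.0
```

Request:
step_arm --pt "-1 0 0 0.1 0 0 0" --pt "-1 0 0 0.1 0 0 0" --pt "-1 0 0 0.1 0 0 0" --pt "-1 0 0 0 0 0 0"

```text
clock: 19.6
position: [0.5191, 0.1782, 0.0305]
orientation: [180.0, 0.1, -4.5]
wrist_force: [-1.2, 0.4, -2.0]
finger_gap: 0.0216
grasp_force: 59.0
```

Request:
step_arm --pt "-1 0 0 0.1 0 0 0" --pt "-1 0 0 0.05 0 0 0" --pt "-1 0 0 0 0 0 0"

```text
clock: 19.85
position: [0.5193, 0.1782, 0.0277]
orientation: [180.0, 0.0, -4.5]
wrist_force: [0.2, 0.9, -2.6]
finger_gap: 0.0216
grasp_force: 59.0
```

Request:
step_arm --pt "-1 0 0 0.05 0 0 0" --pt "-1 0 0 0.05 0 0 0" --pt "-1 0 0 0 0 0 0"

```text
clock: 20.1
position: [0.5199, 0.1784, 0.0274]
orientation: [-180.0, -0.1, -4.5]
wrist_force: [-1.6, -0.1, 5.1]
finger_gap: 0.0216
grasp_force: 59.4
```

Request:
step_arm --pt "-1 0 0 0.05 0 0 0" --pt "-1 0 0 0.05 0 0 0" --pt "-1 0 0 0 0 0 0"

```text
clock: 20.35
position: [0.5205, 0.1785, 0.0274]
orientation: [-180.0, -0.1, -4.5]
wrist_force: [-5.5, -1.1, 12.7]
finger_gap: 0.0218
grasp_force: 60.2
```

Request:
step_arm --pt "-1 0 0 -0.07 0 0 0" --pt "0 0 0 0 0 0 0" --pt "0.2 0 0 0 0 0 0" --pt "0.2 0 0 0 0 0 0" --pt "0.2 0 0 0 0 0 0"

```text
clock: 20.77
position: [0.5193, 0.1782, 0.025]
orientation: [180.0, 0.0, -4.5]
wrist_force: [0.2, -0.1, 0.3]
finger_gap: 0.0511
grasp_force: 0.0
```

Request:
step_arm --pt "0.2 0 0 -0.3 0 0 0" --pt "0.2 0 0 -0.6 0 0 0" --pt "0.2 0 0 -1 0 0 0" --pt "0.2 0 0 -1 0 0 0" --pt "0.2 0 0 -1 0 0 0"

```text
clock: 21.18
position: [0.5197, 0.1783, 0.1054]
orientation: [-180.0, -0.0, -4.5]
wrist_force: [-0.0, 0.2, -0.5]
finger_gap: 0.051
grasp_force: 0.0
```

Request:
step_arm --pt "0.2 0 0 -1 0 0 0" --pt "0.2 0 0 -1 0 0 0" --pt "0.2 -1 0 -1 0 0 0" --pt "0.2 -1 0 -1 0 0 0" --pt "0.2 -1 0 -1 0 0 0"

```text
clock: 21.6
position: [0.4591, 0.1829, 0.2056]
orientation: [-180.0, -0.1, -4.5]
wrist_force: [-0.0, -0.6, 0.1]
finger_gap: 0.0512
grasp_force: 0.0
```

Request:
step_arm --pt "0.2 -1 0 0 0 0 0" --pt "0.2 -1 0 0 0 0 0" --pt "0.2 -1 0 0 0 0 0" --pt "0.2 -1 0 0 0 0 0" --pt "0.2 0 0 0 0 0 0"

```text
clock: 22.02
position: [0.3774, 0.1896, 0.2051]
orientation: [-179.9, -0.1, -4.4]
wrist_force: [0.4, 0.0, -0.1]
finger_gap: 0.0511
grasp_force: 0.0
```

```bash
python3 -c "
from h import *
import cv2
cv2.imwrite('pics/c9.png',cv2.resize(manip.camera('top')[140:340,190:470,::-1],None,fx=2.8,fy=2.8,interpolation=2)); st()"
```

```text
22.07 [0.3792 0.1895 0.205 ] [-1.7994e+02 -1.6000e-01 -4.3900e+00] F [-0.2  0.3  0.3] gap 0.0512 gf 0.0
```

View pics/c9.png

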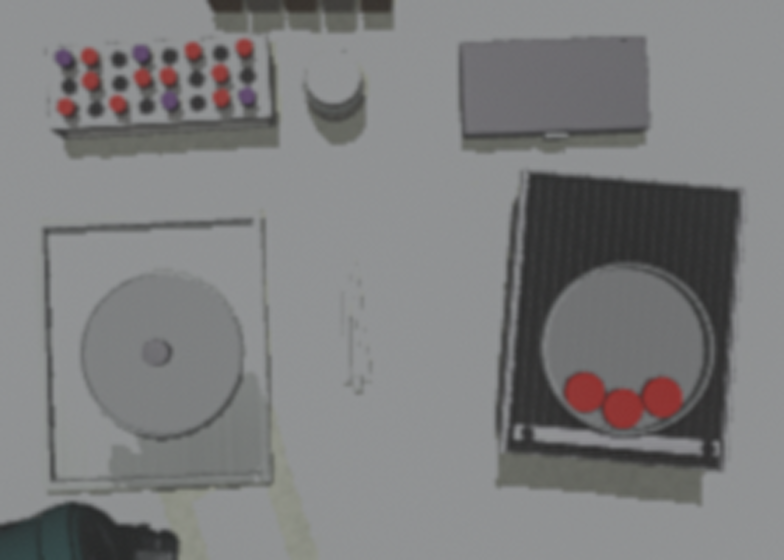

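The lid lies flat in the tray, centred at about (162,354). The dish touches the bar with its three caps gathered at about (623,400), and the other things on the bench have not moved.

```bash
python3 -c "
from bench import manip
print(manip.finish_job())"
```

```text
the job is handed in; nothing more can be done
None
```

The job is handed in at about 22 s; the hand-in gave no verdict, but the last picture shows the dish at the stop bar with all three caps gathered, the lid flat in the tray, and the other bench items in view unmoved (timer and marker were out of the frame).

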